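Load the sanding carrier and dock it

TASK

Three thick pine blanks lie on the grey mat: put the long round-ended one flat into the pocket of the plywood carrier. Then take the loaded carrier by its upright handle and set it down flat inside the dark wooden frame with the black floor, ready for sanding, and let go.

Things in the scene. Friction and masses are not known exactly. Their poses are not given: they have to be found in the camera images.
- block_mid (a point): Long round-ended pine blank, loose, 80 mm long (x), 40 wide (y), 26 high, about 50 g. The point is its centre, 13 mm above its underside; z up. It lies on the grey mat among two other pine blanks of the same height that do not fit the pocket: one round, 62 mm across, and one square, 62 mm.
- carrier: Loose plywood plate 200 (x) x 80 (y) x 8 mm, 0.3 kg. Origin: centre of its underside, z up. Pocket centre at x = +46 mm, floor at z = 8, inside 94 (x) x 54 (y), walls 14 high, 6 thick, long sides open 62 mm in the middle for fingers. Upright handle at x = -40, steel end weight (top z = 20) at x = -85.
- carrier_handle (a point): Grip point of the carrier's handle, 60 mm above the carrier's underside; axes as the carrier's. The handle is an upright wooden slab 20 mm thick (x), 70 wide (y), its top 20 mm above this point. Grip it from above across its thickness, in its upper 40 mm. It stands near the loaded carrier's balance point.
- dock: Sanding dock, screwed to the bench: black rubber floor in a dark wooden frame. Origin: centre of its underside, x along its length, z up. Outside 240 x 120 mm, inside 216 x 96 mm; floor top 6 mm and frame top 26 mm above the bench. The carrier goes in flat, lengthways, either way round, 8 mm to spare each side.
Not all that is in view belongs to the job. What is shaped like the part that bears block_mid but green is not meant. What is shaped like the carrier but turquoise is not meant.

How it is judged:
By the outcome, as a careful person would: the job done as asked, in the order asked, and still so for the second after the job is handed in, with the robot touching nothing.
It also fails if it takes over 64 s, if anything falls off the work surface, if the arm or the gripper's body presses on something with over 40 N, if the wrist force passes 120 N, or if a joint passes its speed limit or range.

ROBOT

A 6-joint arm with a two-finger parallel gripper is mounted at the origin on the work surface. World frame = base frame: x ahead of the robot, y to its left, z up, the work surface at z = 0. Lengths are in m, angles in degrees, forces in N, time in s.
With the tool pointing down it reaches from about 0.325 to 0.85 m from the base axis. Payload 15.5 kg.
Tool frame: the origin (TCP) lies on the centre line of the jaws, within the pads' length; the fingertips stand 25 mm ahead of it and the grasp point (between the pads) lies 6 mm ahead of it (robot.tips_ahead is the distance from the TCP to the fingertips, in m); z points along the fingers, y is the line along which they close (so a half turn about z gives the same grasp; the last joint's range is limited). The gripper opens to 91 mm and grips with 3 to 60 N. Pads are 32 mm wide; open, the fingers measure 118 mm over their backs; the gripper's body (76 mm by 178 mm) begins 60 mm behind the grasp point.
Start: joints at [64.716, 28.281, 77.091, -0, 74.628, -5.472], TCP at [0.212, 0.588, 0.239] pointing down, gripper open.
Joint ranges: [-166.48, 166.48], [-47.26, 123.95], [12.59, 153.08], [-70.14, 250.14], [6.76, 159.57], [-176.63, 176.63]. Speed limits (degrees/s): [108.29, 108.29, 147.25, 172.46, 172.46, 172.46].

INTERFACE

Orientations are given as a 3x3 rotation matrix whose columns are the frame's x, y, z axes.
In Python, from station import robot, grip, viewer, job gives the robot as it stands. The module is installed in compiled form; this text tells all that it offers. Calls block until the motion is done:
- robot.reach(position, orientation): joint-space move of the TCP to a pose.
- robot.servo_line(position, attitude=None, feed=0.15): straight line of the TCP; attitude=None keeps the orientation; feed is the mean speed in m/s.
- robot.set_joints(angles): joint-space move.
- grip(opening, effort=None): finger opening in m; effort is the grip in N (None keeps the last); returns when the fingers have stopped.
- robot.pause(seconds).
- robot.solve_ik(position, orientation): joint angles nearest the present ones, or None.
- viewer.capture(name): name is "side" or "top"; returns the picture (480x640x3 uint8, red, green, blue); there is no depth.
- viewer.camera_model(name): a dict with "fx", "fy", "cx", "cy" (pixels), "dist_coeffs" ([k1, k2, p1, p2, k3] as OpenCV has them; the pictures are not rectified), "world_from_camera" (4x4, takes a point from camera to world coordinates). Camera axes: x right, y up, looking along -z (the intrinsics and any distortion apply to the point x, -y, -z); pixel columns grow to the right and rows downward; lengths in m; the calibration is good to about 2 mm. A picture is of the moment at which its call begins. camera_model takes no time and is no camera call.
A pose or a line that the arm cannot do raises robot.IKError and nothing moves.
- job.finish_job(): hands the job in; it is judged then, once.
Readings, each from a call of its own:
- robot.read_clock(): time.
- robot.read_q(): joint angles.
- robot.read_qd(): joint speeds.
- robot.read_effort(): joint torques, N m.
- robot.read_tool_pos(): TCP position.
- robot.read_eef_rot(): TCP orientation.
- robot.read_ft_force(): force on the tool from outside, world axes, zero at the start.
- robot.read_wrist_torque(): the same for the moment, N m.
- robot.read_finger_gap(): finger opening in m.
- robot.read_grip_force(): force on a finger pad.
Only numpy, scipy, OpenCV 4.12 (cv2) and the standard library are available. Lean on these libraries where they do the work, as an engineer would, in place of code of your own. Each camera call takes 0.05 s, during which the arm holds its last target. There are 200 camera calls.

## Working session

There is one attempt and no reset: what is moved stays moved. The work goes in short steps, each a Python script; the robot and the scene stay as the last script left them, time stands still between calls to the robot, and variables do not carry over. Pictures are saved under pics/ and viewed, at most 10 in all, crops included, and the job is handed in when it is done.

```bash
mkdir -p pics
python3 - <<'E'
from station import robot,viewer
import cv2,numpy as np
for n in("top","side"):
    im=viewer.capture(n);cv2.imwrite(f"pics/{n}0.png",im[:,:,::-1])
    m=viewer.camera_model(n);print(n,{k:np.round(v,4).tolist() for k,v in m.items()})
print(robot.read_clock())
E
```

```text
top {'fx': 456.607, 'fy': 456.607, 'cx': 321.2495, 'cy': 240.192, 'dist_coeffs': [-0.0192, 0.0, 0.0, 0.0, 0.0], 'world_from_camera': [[0.0081, 0.9905, -0.1371, 0.4074], [-0.9999, 0.0062, -0.0148, -0.1221], [-0.0138, 0.1372, 0.9904, 1.2848], [0.0, 0.0, 0.0, 1.0]]}
side {'fx': 545.6598, 'fy': 545.6598, 'cx': 321.7441, 'cy': 240.0967, 'dist_coeffs': [-0.0158, 0.0, 0.0, 0.0, 0.0], 'world_from_camera': [[0.9848, 0.1067, -0.1374, 0.3693], [-0.1721, 0.484, -0.858, -1.3466], [-0.0251, 0.8685, 0.495, 0.7872], [0.0, 0.0, 0.0, 1.0]]}
0.1
```

View pics/top0.png

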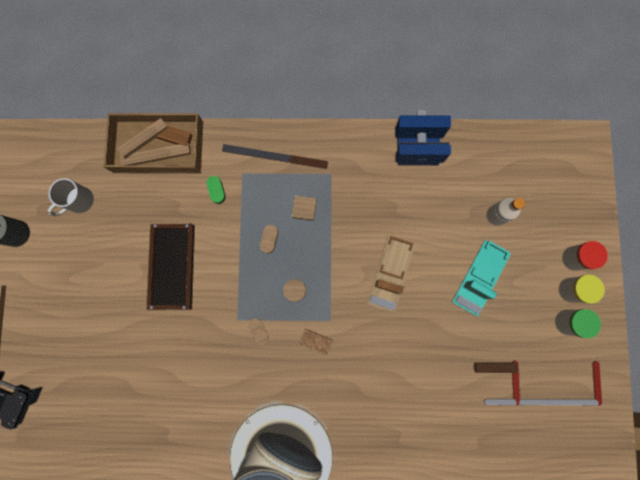

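View pics/side0.png

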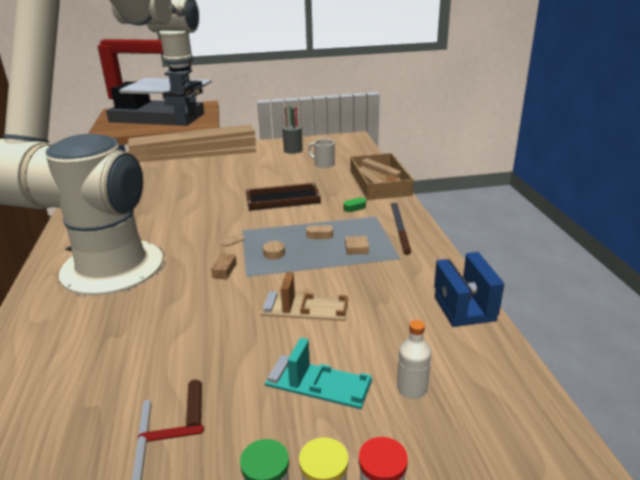

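The top view (u,v) shows these candidates:
- **Blanks on the mat:** long round-ended at (269,239), square at (304,208), round at (294,291). The green one at (216,189) is excluded. Only (269,239) is long and round-ended.
- **Carriers:** plywood at (391,273) is the one meant; turquoise at (482,279) is excluded.
- **Dock:** dark frame with black floor at (171,267). The light-coloured box at (154,143) is not it.

I'll confirm these in one enlarged crop and segment them in the same step.

```bash
cat > h.py <<'E'
import numpy as np,cv2
from station import robot,grip,viewer,job
def cam(n):
    m=viewer.camera_model(n);K=np.array([[m['fx'],0,m['cx']],[0,m['fy'],m['cy']],[0,0,1]]);return K,np.array(m['dist_coeffs']),np.array(m['world_from_camera'])
def ray(n,uv,z):
    K,d,T=cam(n);p=cv2.undistortPoints(np.array(uv,float).reshape(-1,1,2),K,d)[:,0]
    D=np.c_[p[:,0],-p[:,1],-np.ones(len(p))]@T[:3,:3].T
    return T[:3,3]+D*((z-T[2,3])/D[:,2])[:,None]
def proj(n,P):
    K,d,T=cam(n);c=(np.array(P,float).reshape(-1,3)-T[:3,3])@T[:3,:3]
    return cv2.projectPoints(c*[1,-1,-1],np.zeros(3),np.zeros(3),K,d)[0][:,0]
def R(a): # tool down, closing axis y at angle a (deg) in world
    a=np.radians(a);y=np.array([np.cos(a),np.sin(a),0]);z=np.array([0,0,-1.]);return np.c_[np.cross(y,z),y,z]
def big(c): return max(c,key=cv2.contourArea)
def conts(m): return cv2.findContours(m.astype(np.uint8),cv2.RETR_EXTERNAL,cv2.CHAIN_APPROX_NONE)[0]
E
python3 - <<'E'
from h import *
im=cv2.imread("pics/top0.png");sd=cv2.imread("pics/side0.png")
hsv=cv2.cvtColor(im,cv2.COLOR_BGR2HSV)
# block
m=np.zeros(im.shape[:2],bool);m[180:315,246:325]=hsv[180:315,246:325,1]>70
for c in conts(m):
    if cv2.contourArea(c)>100: 
        w=ray("top",c[:,0],.026)[:,:2];r=cv2.minAreaRect((w*1000).astype(np.float32));print("blk",np.round(r[0],1),np.round(r[1],1),r[2],np.round(cv2.boxPoints(r)).tolist())
# dock
m=np.zeros(im.shape[:2],bool);m[215:320,140:202]=hsv[215:320,140:202,2]<85
c=big(conts(m));w=ray("top",c[:,0],.026)[:,:2];r=cv2.minAreaRect((w*1000).astype(np.float32));print("dock",r,np.round(cv2.boxPoints(r)).tolist())
a=cv2.resize(im[225:320,355:430],None,fx=4,fy=4,interpolation=2)
b=cv2.resize(im[215:310,240:315],None,fx=2.6,fy=2.6,interpolation=2)
d=cv2.resize(im[215:320,140:202],None,fx=2.6,fy=2.6,interpolation=2)
e=cv2.resize(sd[265:325,255:355],None,fx=4,fy=4,interpolation=2)
O=np.zeros((600,800,3),np.uint8)
for I,x,y in((a,0,0),(b,310,0),(d,520,0),(e,310,300)): O[y:y+I.shape[0],x:x+I.shape[1]]=I[:600-y,:800-x]
cv2.imwrite("pics/crop1.png",O)
E
```

```text
blk [444.6 -30.9] [57.4 57.8] 0.477088987827301 [[416.0, -2.0], [416.0, -60.0], [474.0, -60.0], [473.0, -2.0]]
blk [585.2  43.4] [40.1 77.6] 77.50289916992188 [[543.0, 32.0], [619.0, 15.0], [627.0, 55.0], [552.0, 71.0]]
blk [673.9 -52.9] [60.7 62.2] 82.97234344482422 [[639.0, -79.0], [701.0, -87.0], [708.0, -27.0], [647.0, -19.0]]
dock ((507.8990478515625, 314.86663818359375), (234.29750061035156, 124.68539428710938), 0.8340396285057068) [[390.0, 375.0], [392.0, 251.0], [626.0, 254.0], [624.0, 379.0]]
```

View pics/crop1.png

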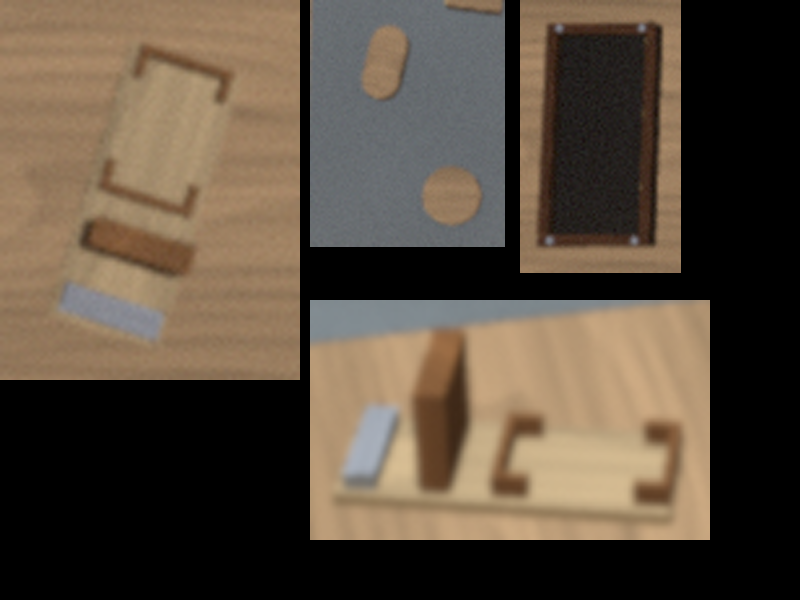

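The crop confirms the long round-ended pine blank, the plywood carrier (steel weight and handle at its lower end) and the dock. Next I'll locate the carrier from its pocket corners and weight, locate the dock from its screws, and pick the blank.

```bash
cat >> h.py <<'E'
def best(p,a):
    q0=np.array(robot.read_q());c=[]
    for k in(-180,0,180):
        q=robot.solve_ik(p,R(a+k))
        if q is not None: c.append((np.abs(np.array(q)-q0).max(),a+k))
    return R(min(c)[1])
E
python3 - <<'E'
from h import *
f=lambda L,o,s,c:(np.array(L,float)-o+.5)/s-.5+c
# order: far-left, far-right, near-right, near-left
def rep(t,n,p,z):
    w=ray(n,p,z)[:,:2]; x=(w[0]+w[1]-w[2]-w[3])/2;y=(w[0]+w[3]-w[1]-w[2])/2
    print(t,np.round(w.mean(0)*1000,1),"len",np.round(np.hypot(*x)*1000),np.round(np.hypot(*y)*1000),"ang",round(np.degrees(np.arctan2(x[1],x[0])),1),round(np.degrees(np.arctan2(-y[0],y[1])),1))
A=np.array([355,225])
rep("pocket top","top",f([(140,45),(233,72),(192,216),(98,188)],(0,0),4,A),.022)
rep("weight","top",f([(66,282),(163,312),(157,342),(60,310)],(0,0),4,A),.020)
rep("handle","top",f([(95,218),(196,248),(190,274),(88,243)],(0,0),4,A),.080)
rep("pocket side","side",f([(680,422),(678,485),(493,475),(515,413)],(310,300),4,np.array([255,265])),.022)
rep("handle side","side",f([(466,331),(444,400),(415,397),(437,331)],(310,300),4,np.array([255,265])),.080)
rep("dock","top",f([(558,28),(642,28),(634,240),(550,240)],(520,0),2.6,np.array([140,215])),.026)
b=(.585,.0434);a=-12.5+90
robot.reach([*b,.13],best([*b,.13],a)); grip(.068,20)
robot.servo_line([*b,.030]); print(robot.read_ft_force())
grip(.03,20); print(robot.read_finger_gap(),robot.read_grip_force())
robot.servo_line([*b,.15]); print(robot.read_finger_gap(),robot.read_clock(),robot.read_q())
im=viewer.capture("side");cv2.imwrite("pics/side1.png",im[:,:,::-1])
E
```

```text
pocket top [ 536.2 -311.1] len 105.0 67.0 ang -16.8 -16.2
weight [ 411.1 -272.5] len 20.0 69.0 ang -12.3 -17.3
handle [ 453.8 -285.9] len 17.0 69.0 ang -15.0 -16.4
pocket side [ 538.4 -311.5] len 104.0 62.0 ang -17.1 -16.8
handle side [ 454.6 -290.9] len 17.0 70.0 ang -17.0 -17.3
dock [507.3 319.9] len 227.0 91.0 ang 0.9 0.4
[0.5118139  0.24860312 0.62594762]
0.039549510573286054 20.000729262828827
0.039778458988628224 5.3417 [-1.58940969e+00  3.09271562e+01  8.85256825e+01 -1.69918333e-04
  6.06199598e+01 -7.90885992e+01]
```

Run:
```python
from h import *
p=(.5372,-.3113);a=73.2
Ro=best([*p,.15],a)
robot.reach([*p,.15],Ro); robot.servo_line([*p,.065])
cv2.imwrite("pics/s2.png",viewer.capture("side")[:,:,::-1])
t=viewer.capture("top")[:,:,::-1]; s=viewer.capture("side")[:,:,::-1]
O=np.zeros((600,800,3),np.uint8)
O[:400,:400]=cv2.resize(t[220:320,345:445],(400,400),interpolation=2)
O[:400,400:]=cv2.resize(s[235:335,255:355],(400,400),interpolation=2)
cv2.imwrite("pics/crop2.png",O[:400]); print(robot.read_clock(),robot.read_finger_gap(),robot.read_ft_force())
```

```text
7.6 0.03982888025537849 [ 0.44593958  0.29349343 -0.62836046]
```

View pics/crop2.png

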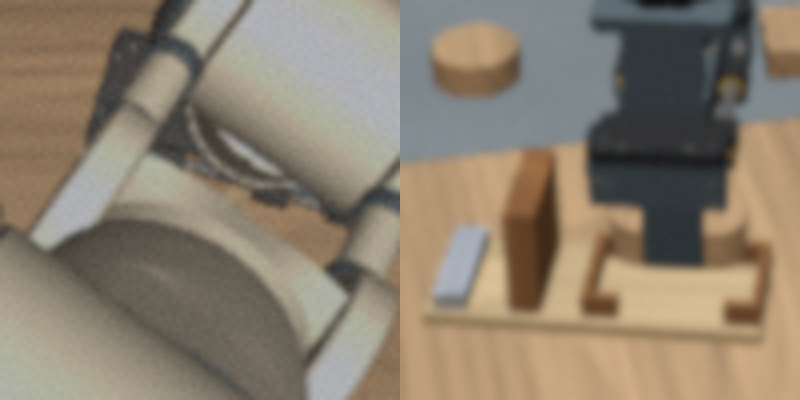

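The side crop shows the blank held level above the pocket: blank at columns 610–748, pocket at about 590–768. I'll lower it.

Run:
```python
from h import *
p=(.5372,-.3113)
z=.044; robot.servo_line([*p,z],feed=.08)
while z>.036:
    z-=.001; robot.servo_line([*p,z],feed=.05); F=robot.read_ft_force()[2]
    if F>1.5: break
print(z,F,robot.read_finger_gap())
grip(.056,20); robot.servo_line([*p,.16]); robot.pause(.1)
robot.reach([.47,-.10,.25],best([.47,-.1,.25],73.2))
t=viewer.capture("top")[:,:,::-1]; s=viewer.capture("side")[:,:,::-1]
O=np.zeros((400,800,3),np.uint8)
O[:,:400]=cv2.resize(t[220:320,345:445],(400,400),interpolation=2)
O[:,400:]=cv2.resize(s[235:335,255:355],(400,400),interpolation=2)
cv2.imwrite("pics/crop3.png",O); cv2.imwrite("pics/top3.png",t); print(robot.read_clock())
```

```text
0.03799999999999999 4.8783431802255475 0.0396950966860186
12.0833
```

View pics/crop3.png

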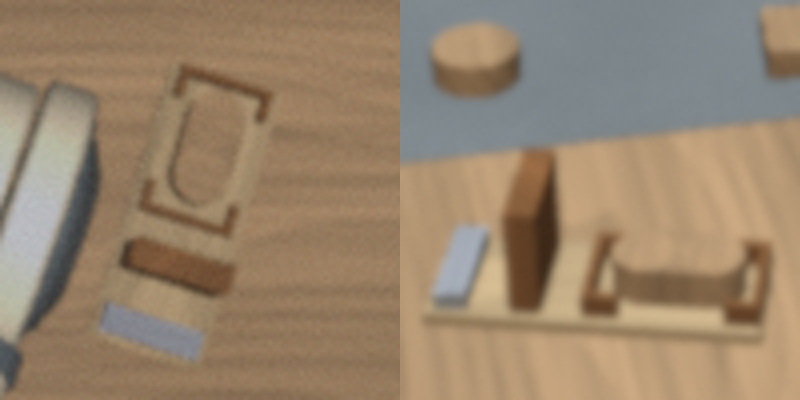

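The blank sits flat in the pocket, at (210,145) in the left crop and (680,270) in the right. Next I'll take the handle, lift, and hover over the dock.

Run:
```python
from h import *
p=(.4549,-.2870);a=-16.8
robot.reach([*p,.17],best([*p,.17],a)); grip(.06,45)
robot.servo_line([*p,.066],feed=.1); grip(.01,45)
print(robot.read_finger_gap(),robot.read_grip_force(),robot.read_tool_pos())
robot.servo_line([*p,.17],feed=.08); robot.pause(.2)
print(robot.read_ft_force(),robot.read_wrist_torque())
d=(.4675,.318); y=robot.read_eef_rot()[:,1]
# keep the same sense of the hand: rotate the carrier by +17.5 deg only
A=np.degrees(np.arctan2(y[1],y[0]))+16.8+.7
m=(.52,0.0); robot.reach([*m,.2],R(A)); robot.reach([*d,.14],R(A)); robot.servo_line([*d,.085],feed=.06); robot.pause(.2)
t=viewer.capture("top")[:,:,::-1]; s=viewer.capture("side")[:,:,::-1]
O=np.zeros((400,800,3),np.uint8)
O[:,:400]=cv2.resize(t[205:325,110:230],(400,400),interpolation=2)
O[:,400:]=cv2.resize(s[125:225,235:335],(400,400),interpolation=2)
cv2.imwrite("pics/crop4.png",O); print(robot.read_clock(),robot.read_finger_gap(),robot.read_ft_force())
```

```text
0.019929817977257777 44.97207820415497 [ 0.45481979 -0.28695944  0.06601401]
[ 0.63473307 -0.31702583 -3.24845946] [-0.06929468  0.15338344  0.0477908 ]
20.825 0.019572027624311747 [-0.02984402 -0.03149454 -2.94001136]
```

View pics/crop4.png

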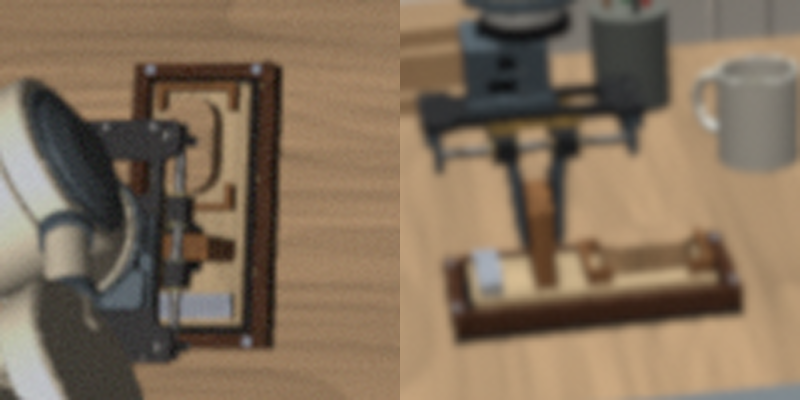

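The carrier hangs level inside the frame outline. The gaps look uneven: tight at the left (column 152) and top (row 82), wider at the right (column 243–252). I'll measure the edges with intensity profiles.

Run:
```python
from h import *
t=np.mean([viewer.capture("top")[:,:,::-1].astype(float) for _ in range(6)],0)
cv2.imwrite("pics/top5.png",t)
g=t[:,:,::-1].astype(int)
print("cols v=272..275",[(u,*g[270:276,u].mean(0).astype(int)) for u in range(176,198)])
print("row 233-236 cols148..166",[(u,*g[234:252,u].mean(0).astype(int)) for u in range(148,166)])
print("rows top u=164..176",[(v,*g[v,164:176].mean(0).astype(int)) for v in range(222,238)])
print("rows bot u=168..178",[(v,*g[v,168:178].mean(0).astype(int)) for v in range(296,314)])
# predicted edges of dock & carrier for current estimates
c=np.radians(.7);M=np.array([[np.cos(c),-np.sin(c)],[np.sin(c),np.cos(c)]])
for n,o,hx,hy,z in(("dock in",(.5075,.318),.108,.048,.026),("dock out",(.5075,.318),.12,.06,.026),("carr",(.5075,.318),.1,.04,.027)):
    P=[np.r_[np.array(o)+M@np.array(k),z] for k in((hx,0),(-hx,0),(0,hy),(0,-hy))]
    print(n,np.round(proj("top",P),1).tolist())
O=np.zeros((600,800,3),np.uint8);O[:]=cv2.resize(t[218:314,115:243],(800,600),interpolation=2).clip(0,255);cv2.imwrite("pics/crop5.png",O)
```

```text
cols v=272..275 [(176, np.int64(156), np.int64(134), np.int64(103)), (177, np.int64(162), np.int64(139), np.int64(107)), (178, np.int64(166), np.int64(142), np.int64(110)), (179, np.int64(163), np.int64(140), np.int64(108)), (180, np.int64(159), np.int64(137), np.int64(105)), (181, np.int64(161), np.int64(138), np.int64(107)), (182, np.int64(152), np.int64(130), np.int64(100)), (183, np.int64(104), np.int64(88), np.int64(67)), (184, np.int64(51), np.int64(43), np.int64(35)), (185, np.int64(37), np.int64(33), np.int64(30)), (186, np.int64(48), np.int64(35), np.int64(29)), (187, np.int64(63), np.int64(42), np.int64(30)), (188, np.int64(67), np.int64(43), np.int64(31)), (189, np.int64(69), np.int64(45), np.int64(32)), (190, np.int64(63), np.int64(41), np.int64(30)), (191, np.int64(42), np.int64(29), np.int64(20)), (192, np.int64(57), np.int64(45), np.int64(34)), (193, np.int64(111), np.int64(90), np.int64(69)), (194, np.int64(155), np.int64(126), np.int64(95)), (195, np.int64(163), np.int64(132), np.int64(100)), (196, np.int64(161), np.int64(131), np.int64(100)), (197, np.int64(161), np
[... 2323 characters left out ...]
p.int64(34)), (307, np.int64(70), np.int64(45), np.int64(32)), (308, np.int64(75), np.int64(51), np.int64(37)), (309, np.int64(102), np.int64(78), np.int64(59)), (310, np.int64(134), np.int64(107), np.int64(82)), (311, np.int64(151), np.int64(122), np.int64(92)), (312, np.int64(154), np.int64(125), np.int64(95)), (313, np.int64(154), np.int64(124), np.int64(95))]
dock in [[171.2, 227.4], [168.0, 304.9], [152.5, 265.8], [186.7, 265.6]]
dock out [[171.3, 223.2], [167.8, 309.3], [148.2, 265.8], [191.0, 265.6]]
carr [[170.9, 230.1], [168.0, 301.9], [155.2, 265.7], [183.7, 265.6]][ WARN:0@3.572] global loadsave.cpp:1063 imwrite_ Unsupported depth image for selected encoder is fallbacked to CV_8U.
```

View pics/crop5.png

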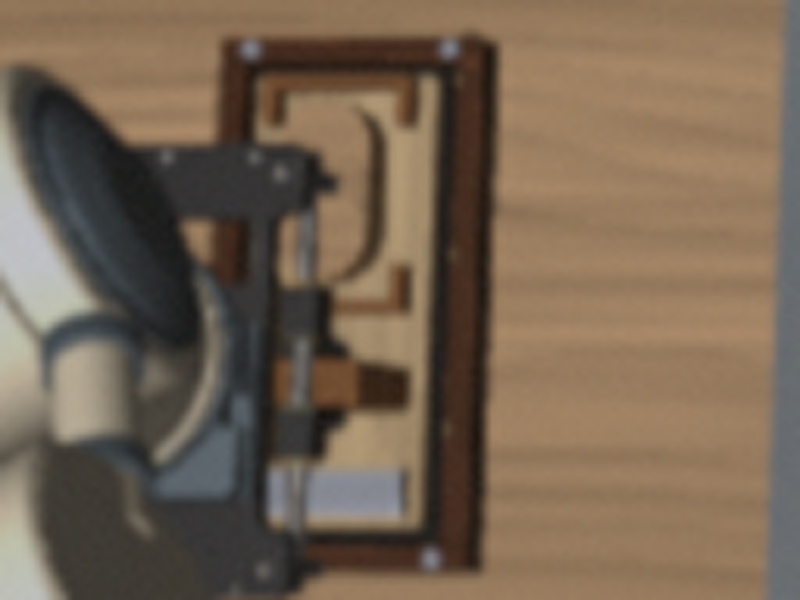

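Predicted and measured edges agree within about 1 px, e.g. carrier right edge 183 against frame inner 186, and bottom 302 against 305. The carrier is centred, so I'll lower it.

Run:
```python
from h import *
p=(.467,.318)
z=.0760; robot.servo_line([*p,z],feed=.05); F0=robot.read_ft_force()
while z>.070:
    z-=.001; robot.servo_line([*p,z],feed=.04); F=robot.read_ft_force()
    if F[2]>F0[2]+2.5: break
print(z,F0,F); grip(.05); robot.servo_line([*p,.2],feed=.15)
robot.reach([.45,0,.3],best([.45,0,.3],0)); robot.pause(.3)
t=viewer.capture("top")[:,:,::-1]; s=viewer.capture("side")[:,:,::-1]
O=np.zeros((400,800,3),np.uint8)
O[:,:400]=cv2.resize(t[217:317,121:221],(400,400),interpolation=2)
O[:,400:]=cv2.resize(s[125:225,235:335],(400,400),interpolation=2)
cv2.imwrite("pics/crop6.png",O); print(robot.read_clock(),robot.read_ft_force())
```

```text
0.071 [ 1.19639271  0.04468834 -3.77403005] [-3.98077355 -2.73884473 19.46618752]
26.0167 [-0.20809916  0.22890343 -0.07686907]
```

View pics/crop6.png

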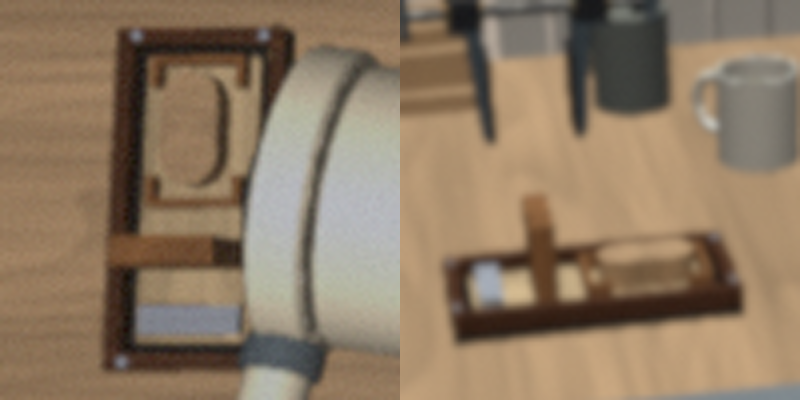

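The carrier lies flat inside the dock frame with the blank in its pocket, at (190,125) in the left crop, and the gripper is clear. I'm handing it in.

```bash
python3 -c "
from station import job
print(job.finish_job())"
```

```text
the job is handed in; nothing more can be done
None
```

The long round-ended blank lies flat in the carrier's pocket and the loaded carrier is set down flat in the dock and released; I handed the job in at about 26 s of the 64 s allowed, and no verdict came back.

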